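Ease the wedge out from under the pedalboard deck

ROBOT

A 6-joint arm with a two-finger parallel gripper is mounted at the origin on the work surface. World frame = base frame: x ahead of the robot, y to its left, z up, the work surface at z = 0. Lengths are in m, angles in rad, forces in N, time in s.
With the tool pointing down it reaches from about 0.275 to 0.825 m from the base axis. Payload 4.9 kg.
Tool frame: the origin (TCP) lies midway between the tips of the shut fingers; the grasp point (between the pads) lies 19 mm behind it (bot.grip_depth is the distance from the TCP to the grasp point, in m); y points along the fingers, x is the direction in which the jaws open and shut, and the axes are right-handed (so a half turn about y gives the same grasp; the last joint's range is limited). The gripper opens to 85 mm and grips with 20 to 120 N. Pads are 22 mm wide; open, the fingers measure 114 mm over their backs; the gripper's body (76 mm by 85 mm) begins 54 mm behind the grasp point. The pads swing forward as they close: fully open they stand 13 mm farther back than shut.
Start: joints at [-1.366, 0.326, -0.193, 1.052, 0, 1.437], TCP at [0.183, -0.519, 0.231] pointing down, gripper open.
Joint ranges: [-2.65, 2.65], [-0.97, 1.79], [-1.3, 1.35], [-1.93, 2.1], [-1.47, 1.37], [-3.14, 3.14]. Speed limits (rad/s): [2.57, 2.57, 3.14, 3.14, 3.14, 3.14].

INTERFACE

Orientations are given as a unit quaternion [w, x, y, z].
In Python, from cell import bot gives the robot as it stands. Calls block until the motion is done:
- bot.move_pose(position, orientation): joint-space move of the TCP to a pose.
- bot.move_linear(position, speed=0.15, rotation=None, until_force=None): straight line of the TCP; rotation=None keeps the orientation; speed is the mean speed in m/s. With until_force (N) it stops when the force on the tool has changed by that much, and returns True; else False.
- bot.goto_joints(angles): joint-space move.
- bot.set_gripper(opening, grasp_force=None): opening from 0.0 (shut) to 1.0 (fully open); grasp_force is the grip in N (None keeps the last); returns when the fingers have stopped.
- bot.wait(seconds).
- bot.solve_ik(position, orientation): joint angles nearest the present ones, or None.
- bot.camera(name): name is "scene" or "top" or "wrist"; returns the picture (400x640x3 uint8, red, green, blue); there is no depth.
- bot.calibration(name): a dict with "mtx" (3x3 intrinsics, pixels), "extrinsics" (4x4, takes a point from world to camera coordinates); the wrist camera has in their place "hand_eye" (4x4, takes a point from camera to tool coordinates, whose origin is the TCP and whose axes are the tool frame's). Camera axes: x right, y down, z forward; pixel columns grow to the right and rows downward; lengths in m; the calibration is good to about 2 mm. A picture is of the moment at which its call begins: read the wrist's pose just before it. calibration takes no time and is no camera call.
A pose or a line that the arm cannot do raises bot.PlanningError and nothing moves.
- bot.close_job(): hands the job in, once; it reports no verdict.
Trained networks look in the newest picture that a camera, given by its name, has taken for a name from the list of things; names that differ only in an ending like _2 or _b are one class to them, and where a whole thing is asked for, a point or a joint stands for the part that bears it (a point fixed in the world has none). Each returns a list of dicts, best first, with "confidence" (0 to 1); they miss things now and then, are a little off and sometimes report something else, mostly with a low value. They report only what shows in the picture. A call takes as long as a camera call. They do not tell look-alikes from the thing itself.
- bot.search_frame(camera, thing): "bbox" ([left, top, width, height] in pixels, round what is visible of it).
Readings, each from a call of its own:
- bot.read_clock(): time.
- bot.read_joint_positions(): joint angles.
- bot.read_joint_vel(): joint speeds.
- bot.read_joint_efforts(): joint torques, N m.
- bot.read_position(): TCP position.
- bot.read_tool_rot(): TCP orientation.
- bot.read_ft_force(): force on the tool from outside, world axes, zero at the start.
- bot.read_moment(): the same for the moment, N m.
- bot.read_gripper_width(): opening from 0.0 (shut) to 1.0 (fully open).
Only numpy, scipy, OpenCV 4.12 (cv2) and the standard library are available. Lean on these libraries where they do the work, as an engineer would, in place of code of your own. Each camera call takes 0.05 s, during which the arm holds its last target.

TASK

The hinged steel deck of the pedalboard is propped up at its front edge by the orange wedge. Work the orange wedge straight back out from under the deck in small tugs of about 2 cm, letting it stand still for about half a second after each tug, so that the deck comes down gently until it lies flat; do not touch the deck or let it drop. Pull the wedge on until its tip is about 3 cm clear of the deck's front edge, leave it lying there on its base on the bench, and leave the spare black wedge alone.

Things in the scene. Friction and masses are not known exactly. Their poses are not given: they have to be found in the camera images.
- wedge: ORANGE wedge propping the deck, loose, 150 mm long (x), 34 wide (y). Origin: centre of its underside, on the bench; +x points to the tip, under the deck. x = -75 to -25 mm: block 36 mm high with upright sides, in the open: grip it across y near x = -53, 30 N or more. Then its top slopes to 4 mm at the tip (x = 75); the deck rests on the slope 83 to 89 mm from the tip. Pull along its -x: 5 to 20 N.
- pedalboard: Wooden frame fixed to the bench, 305 mm deep, 400 wide, 34 high at the rear; place and yaw vary. Origin: on the bench under the middle of the deck's front lip; +x points from the lip to the hinge (x = 250 mm, 20 mm up), y along the lip. The wedge goes in under the lip from the open front, roughly along x. Its tip is clear of the lip once the wedge's origin is beyond x = -80 mm here.
- deck: Hinged deck: perforated steel plate 250 mm deep, 350 wide, three pedals 45 mm high fixed on its rear half, about 1.8 kg. Origin: middle of its round front lip (10 mm thick), axes as the frame's when flat. Flat: origin 14 mm, plate's top 24 mm above the bench. At the start the lip is about 23 mm higher (tilt 0.09 rad). It rests on the wedge by its weight for the first 65 mm or so of the pull, then lies on its stop.
- spare_wedge: BLACK rubber wedge, shaped as the orange one, lying loose on the bench to one side: a bystander, not to be moved. Origin: centre of its underside. Other bystanders at the sides: brown delay pedal, glass slide on end, steel capo, pick case, roll of tape; all at most 65 mm high and well clear of the orange wedge's path.
There are look-alikes about, which are no part of the job. Of the things that look like the wedge, the middle-sized one is meant.

How it is judged:
On the way, in this order (a step that is already met when the one before it is completed fails the run):
1. after a first small tug (the wedge 8 to 32 mm back from its start) the wedge stands still with the deck still resting on it (distance of wedge from where it was at the start of the episode between 0.008 and 0.032 m and linear speed of wedge below 0.02 m/s and angle between deck's own z axis and vertical above 0.008 rad), for 0.2 s.
2. after a further tug (34 to 65 mm back) the wedge stands still again with the deck still resting on it (distance of wedge from where it was at the start of the episode between 0.034 and 0.065 m and linear speed of wedge below 0.02 m/s and angle between deck's own z axis and vertical above 0.008 rad), for 0.2 s.
At the end, for the whole second after the job is handed in: The deck lies flat (tilt below 0.012 rad). The orange wedge lies on its base on the bench in front of it, released and at rest, pointing at it within 23 degrees: origin at x = -85 to -145 mm, y within 140 mm in the pedalboard frame (tip about 10 to 70 mm clear of the lip) (angle between deck's own z axis and vertical below 0.012 rad and x of wedge in the frame of pedalboard between -0.145 and -0.085 m and y of wedge in the frame of pedalboard between -0.14 and 0.14 m and angle between the x axis of wedge and the x axis of pedalboard, either way round below 0.4 rad and height (world z) of wedge between -0.008 and 0.008 m and angle between wedge's own z axis and vertical below 0.1 rad and linear speed of wedge below 0.02 m/s); the robot touches nothing.
It fails at once if the robot touches the deck (more than 2 N) (contact force between deck and the fingers above 2 N or contact force between deck and the arm above 2 N).
It fails at once if the deck drops (swings faster than 0.6 rad/s, 15 cm/s at its lip) (angular speed of deck above 0.6 rad/s).
It fails at once if the deck is lifted (tilted above 0.13 rad) (angle between deck's own z axis and vertical above 0.13 rad).
It fails at once if the spare black wedge is moved more than 20 mm (distance of spare_wedge from where it was at the start of the episode above 0.02 m).
It also fails if it takes over 43 s, if anything falls off the work surface, if the arm or the gripper's body presses on something with over 40 N, if the wrist force passes 120 N, or if a joint passes its speed limit or range.

## Working session

There is one attempt and no reset: what is moved stays moved. The work goes in short steps, each a Python script; the robot and the scene stay as the last script left them, time stands still between calls to the robot, and variables do not carry over. Pictures are saved under pics/ and viewed, and the job is handed in when it is done.

```bash
mkdir -p pics; ls; python3 - <<'E'
from cell import bot
import cv2
for n in ("scene","top"):
    im=bot.camera(n); cv2.imwrite(f"pics/{n}0.png",im[:,:,::-1])
    for t in ("wedge","spare_wedge","pedalboard","deck"):
        print(n,t,[(d["bbox"],round(d["confidence"],2)) for d in bot.search_frame(n,t)])
    c=bot.calibration(n); print(c["mtx"],c["extrinsics"])
print(bot.calibration("wrist")); print(bot.read_tool_rot(),bot.read_clock())
E
```

```text
pics
scene wedge [([268.1, 230.4, 17.9, 38.8], 0.81), ([364.6, 166.3, 71.6, 48.1], 0.79)]
scene spare_wedge [([345.1, 118.0, 30.2, 20.0], 0.79)]
scene pedalboard [([282.1, 223.8, 226.3, 175.6], 0.59)]
scene deck [([339.7, 233.1, 21.7, 20.2], 0.74), ([287.4, 221.7, 193.8, 169.7], 0.73)]
[[439.4118527    0.         324.38255216]
 [  0.         439.4118527  206.18776729]
 [  0.           0.           1.        ]] [[ 0.82351198  0.5670907   0.01536755 -0.4561055 ]
 [ 0.39622131 -0.55557152 -0.73099176 -0.182755  ]
 [-0.40600085  0.60806942 -0.68221323  1.38926564]
 [ 0.          0.          0.          1.        ]]
top wedge [([249.5, 118.2, 15.2, 63.7], 0.8), ([329.6, 143.1, 14.8, 20.5], 0.79), ([357.2, 191.6, 31.8, 16.9], 0.56)]
top spare_wedge [([165.4, 216.6, 29.7, 47.4], 0.94)]
top pedalboard [([294.9, 37.3, 142.0, 126.0], 0.86)]
top deck [([305.0, 56.8, 123.9, 103.3], 0.95)]
[[361.94491841   0.         321.12842074]
 [  0.         361.94491841 199.98286827]
 [  0.           0.           1.        ]] [[-3.55067377e-03 -9.99942978e-01  1.00714496e-02 -8.48792778e-04]
 [-9.97981861e-01  2.90480963e-03 -6.34331751e-02  5.23925534e-01]
 [ 6.34003023e-02 -1.02763545e-02 -9.97935268e-01  1.10526120e+00]
 [ 0.00000000e+00  0.00000000e+00  0.00000000e+00  1.00000000e+00]]
{'mtx': array([[285.71129304,   0.        , 320.19634391],
       [  0.        , 285.71129304, 205.97201815],
       [  0.        ,   0.        ,   1.        ]]), 'hand_eye': array([[ 9.99999269e-01,  1.20478918e-03,  9.88820422e-05,
         7.73453988e-04],
       [ 2.60060497e-04, -2.94294908e-01,  9.55714623e-01,
        -1.43659049e-01],
       [ 1.18053512e-03, -9.55713899e-01, -2.94295006e-01,
         7.53782594e-02],
       [ 0.00000000e+00,  0.00000000e+00,  0.00000000e+00,
         1.00000000e+00]])}
[ 0.57715443 -0.57712892  0.40855116 -0.4085351 ] 0.5
```

View pics/scene0.png

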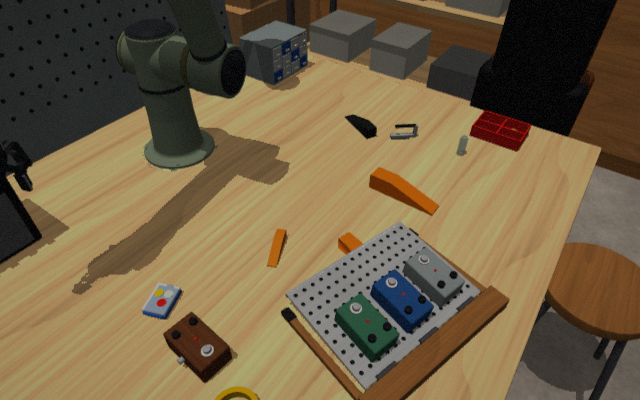

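View pics/top0.png

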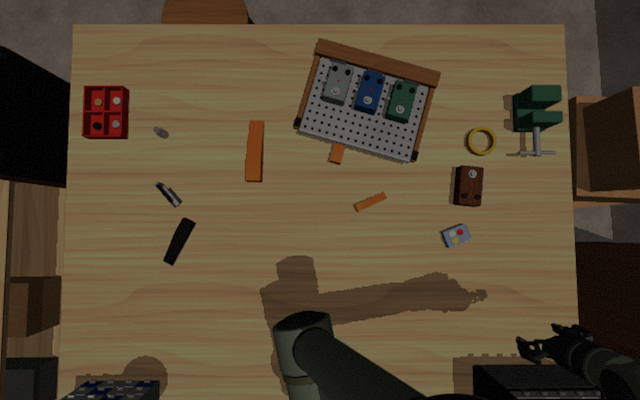

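```bash
python3 -c "
import cv2
im=cv2.imread('pics/top0.png')[100:240,220:420]
cv2.imwrite('pics/top0z.png',cv2.resize(im,None,fx=4,fy=4,interpolation=cv2.INTER_CUBIC))"
```

```text
(no output)
```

View pics/top0z.png

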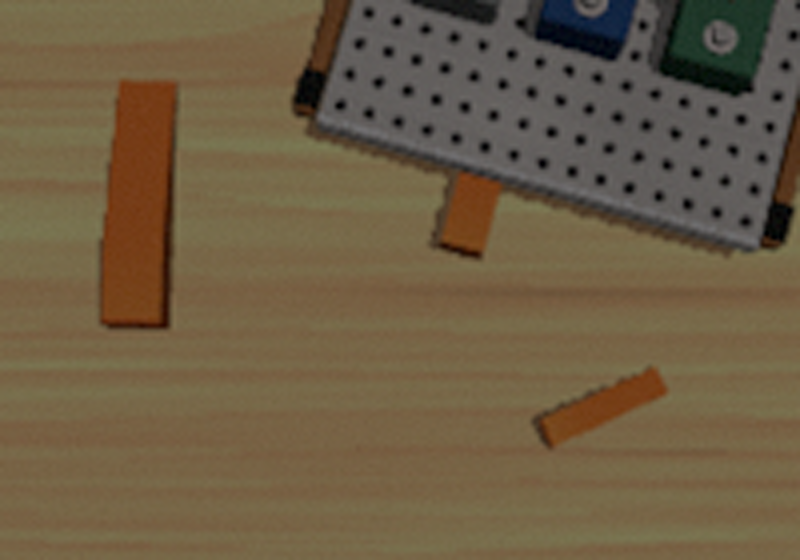

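The wedge under the deck (top-view px ~337,153) is the middle-sized orange one. The larger one at (255,151) and the smaller one at (370,202) are decoys. I'll localise it first, then check with the wrist camera.

```bash
cat > h.py <<'E'
import numpy as np, cv2
from scipy.spatial.transform import Rotation as R
from cell import bot
def ray(mtx,E,px,z):
    E=np.asarray(E);c=-E[:3,:3].T@E[:3,3]
    d=E[:3,:3].T@np.linalg.inv(mtx)@np.array([px[0],px[1],1.])
    return c+d*(z-c[2])/d[2]
def top(px,z):
    c=bot.calibration("top"); return ray(c["mtx"],c["extrinsics"],px,z)
def wristE(p,q):
    c=bot.calibration("wrist"); T=np.eye(4); T[:3,:3]=R.from_quat(np.r_[q[1:],q[0]]).as_matrix(); T[:3,3]=p
    return np.linalg.inv(T@c["hand_eye"])
def wr(px,z,p,q): return ray(bot.calibration("wrist")["mtx"],wristE(p,q),px,z)
def quat(M):
    q=R.from_matrix(M).as_quat(); return np.r_[q[3],q[:3]]
def down(yaw,s=1): # tool y down; tool x (jaws) = s * wedge +y
    xa=s*np.array([-np.sin(yaw),np.cos(yaw),0]); ya=np.array([0,0,-1.]); return quat(np.c_[xa,ya,np.cross(xa,ya)])
E
python3 - <<'E'
from h import *
z=lambda x,y:(220+x/4,100+y/4)
for n,p,h in (("rl",(441,243),.036),("rr",(484,250),.036),("fl",(460,174),.036),("fr",(500,182),.036),("lipL",(312,125),.042),("lipR",(755,247),.042),("Rrl",(102,322),.05),("Rfr",(177,82),.01)):
    print(n,top(z(*p),h).round(4))
q=bot.read_tool_rot(); print(R.from_quat(np.r_[q[1:],q[0]]).as_matrix().round(2))
E
```

```text
rl [ 0.6432 -0.0308  0.036 ]
rr [ 0.6377 -0.0637  0.036 ]
fl [ 0.6968 -0.0457  0.036 ]
fr [ 0.6905 -0.0764  0.036 ]
lipL [0.7336 0.0678 0.042 ]
lipR [ 0.6387 -0.2706  0.042 ]
Rrl [0.5812 0.2253 0.05  ]
Rfr [0.7763 0.1761 0.01  ]
[[ 0.33  0.    0.94]
 [-0.94  0.    0.33]
 [-0.   -1.    0.  ]]
```

```bash
python3 - <<'E'
from h import *
yaw=-0.25; g=np.array([0.662,-0.0526])
for s in (1,-1): 
    for p in ([g[0],g[1],.16],[g[0],g[1],.008],[g[0]-.116,g[1]+.03,.008]):
        j=bot.solve_ik(p,down(yaw,s)); print(s,None if j is None else np.round(j,2))
bot.move_pose([g[0],g[1],.16],down(yaw,-1))
p,q=bot.read_position(),bot.read_tool_rot()
im=bot.camera("wrist"); cv2.imwrite("pics/w1.png",im[:,:,::-1]); np.savez("w1.npz",p=p,q=q)
print(p,q,bot.search_frame("wrist","wedge"),bot.search_frame("wrist","deck"),bot.read_clock(),bot.read_gripper_width())
im=bot.camera("top"); cv2.imwrite("pics/top1.png",im[:,:,::-1])
E
```

```text
1 [-0.19  0.59  0.03  1.02  0.    0.06]
1 [-0.19  0.74 -0.12  0.72  0.    0.06]
1 [-0.18  0.57 -0.46  0.54  0.    0.07]
-1 [-0.19  0.59  0.03  1.02  0.   -3.08]
-1 [-0.19  0.74 -0.12  0.72  0.   -3.08]
-1 [-0.18  0.57 -0.46  0.54  0.   -3.07]
[ 0.66199008 -0.0529762   0.16004656] [-0.4335816   0.43359072 -0.55852824  0.55861641] [{'bbox': [393.0, 247.7, 84.6, 73.6], 'confidence': 0.97}, {'bbox': [300.3, 165.1, 38.8, 59.9], 'confidence': 0.8}, {'bbox': [32.5, 134.8, 117.6, 193.0], 'confidence': 0.76}] [{'bbox': [158.9, 0.6, 438.8, 173.8], 'confidence': 0.7}] 4.3917 0.998172139122017
```

View pics/w1.png

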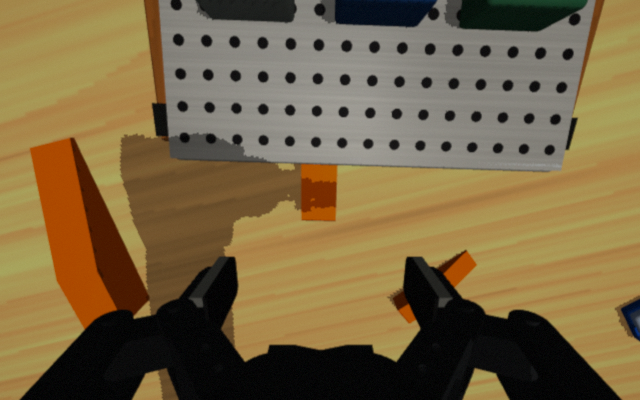

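```bash
python3 -c "
import cv2
im=cv2.imread('pics/w1.png')[150:240,260:380]
cv2.imwrite('pics/w1z.png',cv2.resize(im,None,fx=6,fy=6,interpolation=cv2.INTER_CUBIC))"
```

```text
(no output)
```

View pics/w1z.png

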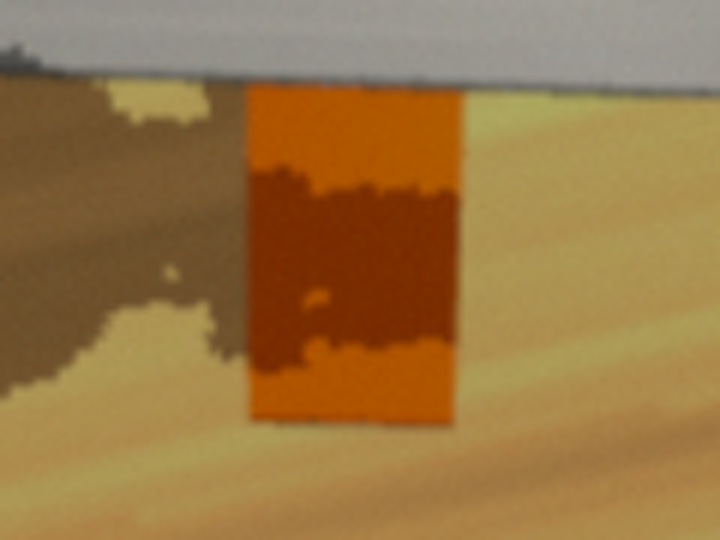

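```bash
python3 - <<'E'
from h import *
d=np.load("w1.npz"); z=lambda x,y:(260+x/6,150+y/6)
P={n:wr(a,h,d["p"],d["q"])for n,a,h in (("rl",z(250,420),.036),("rr",z(453,424),.036),("ml",z(248,250),.036),("mr",z(458,250),.036),("lipL",(170,158),.04),("lipR",(560,170),.04))}
for n in P: print(n,P[n].round(4))
a=lambda v:np.arctan2(v[1],v[0])
print("width",np.linalg.norm(P["rl"]-P["rr"]),"yaw",a(P["ml"]-P["rl"]),a(P["mr"]-P["rr"]),a(P["rl"]-P["rr"])-np.pi/2,"board",a(P["lipL"]-P["lipR"])-np.pi/2,np.linalg.norm(P["lipL"]-P["lipR"]),(P["lipL"]+P["lipR"])/2)
E
```

```text
rl [ 0.6458 -0.0304  0.036 ]
rr [ 0.6368 -0.0628  0.036 ]
ml [ 0.6739 -0.0378  0.036 ]
mr [ 0.6655 -0.0705  0.036 ]
lipL [0.7353 0.0701 0.04  ]
lipR [ 0.6354 -0.2768  0.04  ]
width 0.03369922212289718 yaw -0.25746278166473074 -0.2607086037730098 -0.2703497766791534 board -0.28018046790964224 0.361037726551771 [ 0.68535388 -0.10333746  0.04      ]
```

```bash
python3 - <<'E'
from h import *
yaw=-0.262; g=np.array([0.6626,-0.0523]); q=down(yaw,-1)
print(np.round(bot.solve_ik([*g,.004],q),3))
bot.move_linear([*g,.08],0.12,rotation=q)
bot.move_linear([*g,.004],0.08,until_force=15) and print("touched")
print(bot.read_position(),bot.read_ft_force())
bot.set_gripper(0.0,60); print(bot.read_gripper_width(),bot.read_ft_force(),bot.read_clock())
im=bot.camera("wrist"); cv2.imwrite("pics/w2.png",im[:,:,::-1])
im=bot.camera("top"); cv2.imwrite("pics/top2.png",im[:,:,::-1])
E
```

```text
[-0.19   0.743 -0.116  0.712  0.    -3.069]
[ 0.66320184 -0.0523883   0.00461814] [ 0.07295464  0.33003546 -0.23991798]
0.3898760739553988 [-1.25459362  1.46618902  3.77800701] 6.8833
```

View pics/w2.png

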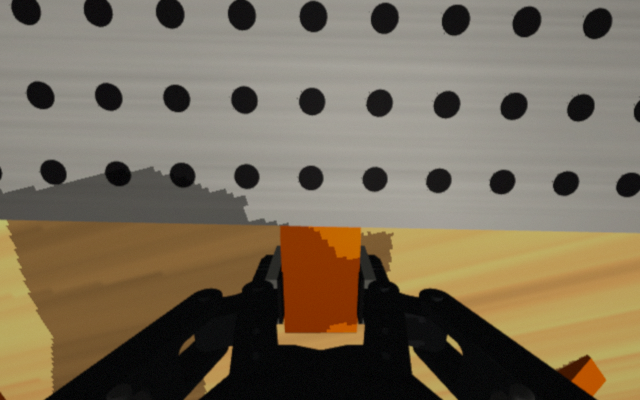

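The wedge (px ~320,280) is held between the pads. The gap reads 0.39×85 = 33 mm, which matches its width, and the fingers are clear of the deck edge at row ~228. First tug next.

```bash
python3 - <<'E'
from h import *
u=-np.array([np.cos(-.262),np.sin(-.262),0]); p=bot.read_position(); np.save("p0.npy",p)
bot.move_linear(p+.02*u,0.04); print(bot.read_ft_force(),bot.read_gripper_width()); bot.wait(.55)
print((bot.read_position()-p)@u,bot.read_position(),bot.read_clock(),bot.read_ft_force())
im=bot.camera("wrist"); cv2.imwrite("pics/w3.png",im[:,:,::-1])
im=bot.camera("scene"); cv2.imwrite("pics/s3.png",im[:,:,::-1])
E
```

```text
[ 3.00204026 -2.07711125  0.46561658] 0.3889588441754877
0.01966585928735228 [ 0.64376046 -0.04715852  0.00456461] 8.1833 [ 3.25312133 -4.78021641 -1.10227721]
```

View pics/w3.png

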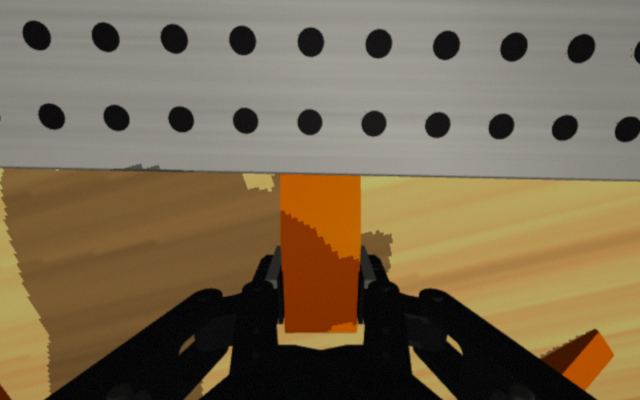

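There was no slip: the wedge's rear stayed at row 332 while the deck edge moved from 228 to 173. I'll continue with tugs 2–6.

```bash
python3 - <<'E'
from h import *
u=-np.array([np.cos(-.262),np.sin(-.262),0]); p=np.load("p0.npy")
for i,s in enumerate((.042,.060,.080,.100,.117)):
    bot.move_linear(p+s*u,0.04); bot.wait(.6)
    print(s,((bot.read_position()-p)@u).round(4),bot.read_ft_force().round(1),bot.read_gripper_width())
    im=bot.camera("wrist"); cv2.imwrite(f"pics/w4_{i}.png",im[:,:,::-1])
print(bot.read_position(),bot.read_clock())
im=bot.camera("scene"); cv2.imwrite("pics/s4.png",im[:,:,::-1])
E
python3 -c "
import cv2,numpy as np
a=[cv2.resize(cv2.imread(f'pics/w4_{i}.png'),(400,250)) for i in (0,1,2,4)]
cv2.imwrite('pics/m4.png',np.vstack([np.hstack(a[:2]),np.hstack(a[2:])]))"
```

```text
0.042 0.0426 [-0.8  4.1  4.7] 0.39040826355391833
0.06 0.0597 [ 2.3 -5.4 -0.7] 0.38834664554864207
0.08 0.0814 [-2.5  1.4  5.6] 0.3886873861618982
0.1 0.1012 [-4.   0.2  6. ] 0.38606184086843615
0.117 0.1181 [-2.9  0.3  5.5] 0.38776245285733835
[ 0.54877714 -0.02127817  0.00450276] 14.7083
```

View pics/m4.png

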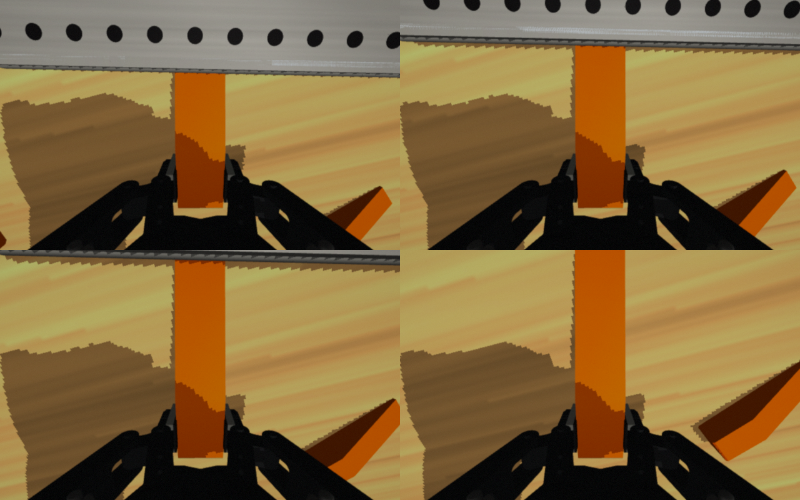

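View pics/s4.png

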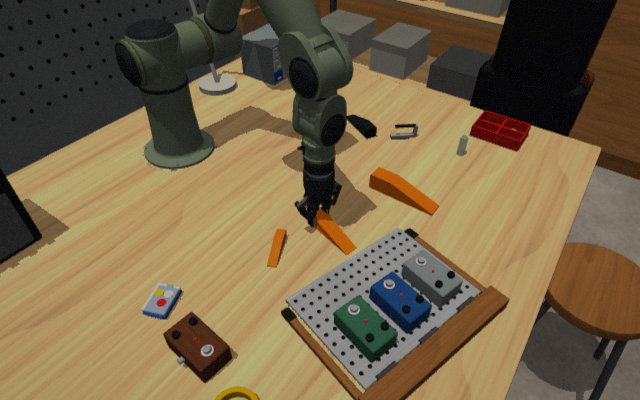

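The deck is flat and the tip is clear of it. I'll open only partway, because the small decoy is near the right finger, then lift and check.

```bash
python3 - <<'E'
from h import *
bot.set_gripper(0.6); print(bot.read_gripper_width(),bot.read_ft_force())
p=bot.read_position()
bot.move_linear(p+[0,0,.1],0.08); p=bot.read_position()
bot.move_linear([p[0]-.12,p[1],.2],0.15)
p,q=bot.read_position(),bot.read_tool_rot(); np.savez("w5.npz",p=p,q=q)
im=bot.camera("wrist"); cv2.imwrite("pics/w5.png",im[:,:,::-1])
im=bot.camera("top"); cv2.imwrite("pics/top5.png",im[:,:,::-1])
print(bot.search_frame("top","wedge"),bot.search_frame("top","deck"),bot.search_frame("top","spare_wedge"),bot.read_clock())
cv2.imwrite("pics/top5z.png",cv2.resize(im[100:240,220:420,::-1],None,fx=4,fy=4,interpolation=cv2.INTER_CUBIC))
E
```

```text
0.601790779897422 [ 0.07711584 -0.06701888  0.1240348 ]
[{'bbox': [249.1, 117.6, 13.6, 63.4], 'confidence': 0.86}, {'bbox': [354.6, 193.0, 33.0, 15.6], 'confidence': 0.79}, {'bbox': [321.2, 152.9, 20.3, 46.4], 'confidence': 0.77}] [{'bbox': [299.0, 56.9, 125.8, 105.2], 'confidence': 0.9}] [{'bbox': [164.7, 213.6, 31.9, 48.7], 'confidence': 0.73}] 17.9
```

View pics/w5.png

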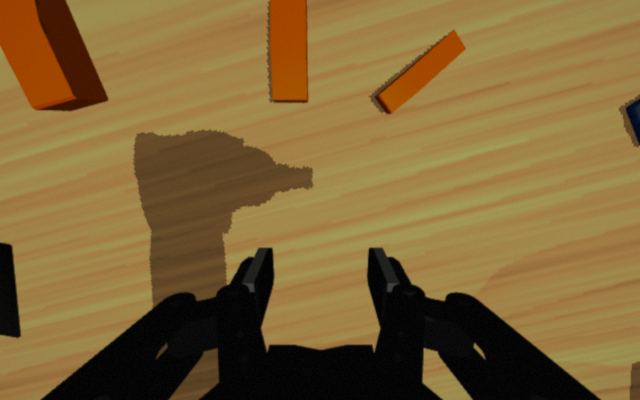

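View pics/top5z.png

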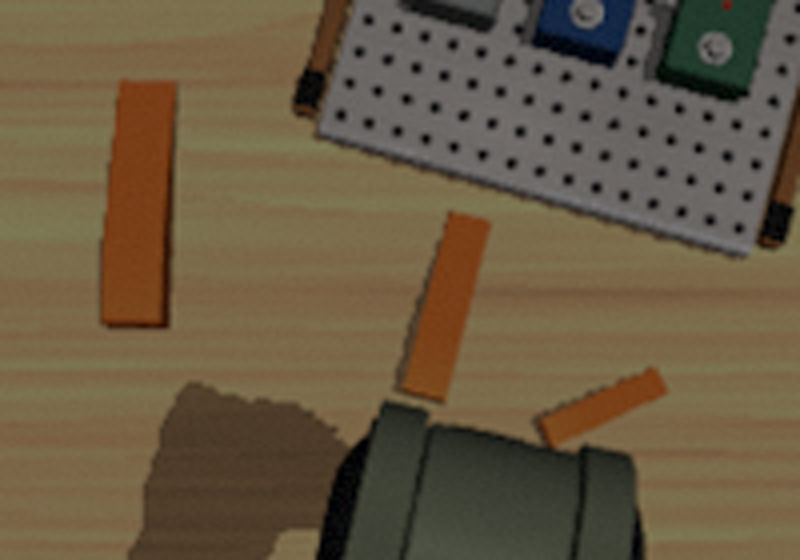

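```bash
python3 - <<'E'
from h import *
z=lambda x,y:(220+x/4,100+y/4)
rear=top(z(422,397),.036); tip=top(z(470,216),.004); L=top(z(318,135),.014); r=top(z(747,254),.014)
d=(L-r)[:2]; yaw=np.arctan2(d[1],d[0])-np.pi/2; ax=np.array([np.cos(yaw),np.sin(yaw)]); ay=np.array([-ax[1],ax[0]])
m=((L+r)/2)[:2]+.005*ax; o=((rear+tip)/2)[:2]; w=(tip-rear)[:2]
print("len",np.linalg.norm(w),"board yaw",yaw,"wedge yaw",np.arctan2(w[1],w[0]),"x,y in board",(o-m)@ax,(o-m)@ay)
bot.wait(.3); bot.close_job()
E
```

```text
len 0.1505703345027561 board yaw -0.27522882874564547 wedge yaw -0.2639406973572955 x,y in board -0.10796136950622626 0.04163881289802306
the job is handed in; nothing more can be done
```

I pulled the orange wedge out from under the deck in six tugs of about 2 cm, with a pause of about 0.55–0.6 s after each. Then I released it, backed the arm away and handed the job in at about 18 s of the 43 s allowed. No verdict was reported.

- **Which wedge:** I used the middle-sized of the three orange pieces, the one holding up the deck. The larger and smaller ones are look-alikes and were not moved.
- **Pull:** the wedge did not slip in the grip. It stood still at about 20, 43, 60, 81, 101 and 118 mm, so it paused once in the first required range and twice in the second. I did not measure the deck's tilt or swing speed.
- **End position:** from the overhead picture, the wedge's origin is at x ≈ -108 mm, y ≈ +42 mm in the pedalboard frame. It points at the deck within about 0.01 rad, with its tip about 3 cm clear. Its measured length came out at 150.6 mm against the 150 mm given.
- **Deck and surroundings:** the deck looks flat and there was no sign of the fingers touching it. The black wedge is where it was, to within the few pixels the detection varies.

No check failed or disagreed.

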